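# Tuck the lip strip under the cover sheet and hold it down

## Task

Slide the loose aluminium lip strip flat along the plywood board and tuck its thin edge under the front lap of the hinged cover sheet until it is fully home, square against the stop underneath. Freshly coated collars are drying on the sheet, so do not lift it, and leave the collars and everything else on the bench where they are. Then press the strip firmly flat on the board, with a push of about 10 N, ready for its screws: the job finishes with you still holding it pressed down there, not letting go.

Things in the scene. Friction and masses are not known exactly. Their poses are not given: they have to be found in the camera images.
- station: lined bench board, fixed: plywood bed 500 mm wide (y), 365 mm deep (x = -215 to +150 mm), top face 12 mm above the bench, a rail 18 mm high along each side; the hinged cover sheet lies over its far part. Origin: at bench height under the middle of the sheet's front edge. x points level from the robot's side in under the sheet (the way to tuck), y along the sheet's front edge, z up
- bed: the plywood bed itself, part of the station, same origin and axes as the station; the face on which the strip slides and is pressed is 12 mm above its origin
- lap (a point): middle of the cover sheet's front edge, dropped to the bed's top face; axes as the station's. The sheet lies level on a 6.5 mm packing: under it is a slot 220 mm wide (110 mm either side of here), 40 mm deep, 6.5 mm high, open towards the robot. The front 10 mm of the sheet is turned up, so the mouth is about 11 mm high and the edge's top about 13 mm above the bed
- home (a point): middle of the stop at the back of the slot, on the top face of the bed, 40 mm in from point lap along x; the strip's thin edge is home when it lies against it. The stop is rigid
- cover (a joint): hinged cover sheet, steel, 300 mm wide, 150 mm deep, 2 mm thick, 0.65 kg: angle in rad, 0 lying down, growing as its front edge is raised; it lies by its own weight on a free hinge along its far edge. 0.01 rad is 1.5 mm of lift at the front edge
- strip: lip strip, aluminium angle 180 mm long (y), 90 mm deep (x), 0.2 to 0.42 kg: flat flange 4 mm thick, upright lip 8 mm thick, 30 mm high overall, along the robot's side; 3 screw holes. Origin: middle of the underside; x points from the lip (outer face x = -45 mm) to the thin edge (x = +45 mm), z up. Loose on the bed. Home, its origin is 5 mm on the robot's side of point lap and 50 mm of it shows
- strip_edge (a point): middle of the strip's thin edge, on its underside; axes as the strip's
- strip_grip (a point): centre of the strip's upright lip, 17 mm above its underside, 41 mm to the robot's side of its origin; the lip can be pinched here from above, fingers closing along the strip's x
- ring_a: aluminium collar drying on the cover sheet, 54 mm across, 26 mm high; origin at the middle of its underside; not to be disturbed
- ring_b: a second such collar on the cover sheet; not to be disturbed
- ring_c: a third such collar, on the bed near its left edge (+y side); not to be disturbed
- knife: filling knife, 150 mm long, lying on the bed near its right edge (-y side); bystander
- can: paint can, 90 mm across, 114 mm high, on the bench to the right of the board; bystander
- squeeze: squeeze bottle, 54 mm across, 160 mm high, on the bench to the right; bystander
- bowl: small plastic bowl, 110 mm across, on the bench to the left of the board; bystander
- driver: screwdriver lying on the bench to the right; bystander
Things that resemble listed ones, but are neither listed nor needed, are in the scene too. What is meant by the strip is not red, and is the smaller of those in its own colour.

How it is judged:
At the end, for the whole second after the job is handed in: the strip lies flat and square (0.05 rad) under the sheet, its thin edge within 5 mm of the stop and no more than 2.5 mm up, the sheet down (under 0.02 rad), the fingers on the strip pressing it still, so that it bears on the bed with over 8 N (its own 2 to 4 N included) (x of strip_edge in the frame of home between -0.005 and 0.004 m and y of strip_edge in the frame of home between -0.026 and 0.026 m and z of strip_edge in the frame of home below 0.0025 m and angle between the x axis of strip and the x axis of station, either way round below 0.05 rad and angle between strip's own z axis and vertical below 0.03 rad and value of joint cover below 0.02 rad and contact force between strip and bed above 8 N and contact force between the fingers and strip above 2 N and linear speed of strip below 0.01 m/s); the arm keeps its last pose, push and grip.
It fails at once if the cover sheet is lifted (more than 6 mm at its front edge) (value of joint cover above 0.04 rad).
It fails at once if the strip is picked up off the bed instead of slid (raised more than 20 mm) (z of strip in the frame of lap above 0.02 m).
It fails at once if a collar on the sheet or on the board is disturbed (moved 10 mm) (distance of any of ring_a, ring_b, ring_c from where it was at the start of the episode above 0.01 m).
It fails at once if another thing on the bench is shifted (moved 20 mm) (distance of any of knife, can, squeeze, bowl, driver from where it was at the start of the episode above 0.02 m).
It also fails if it takes over 40 s, if anything falls off the work surface, if the arm or the gripper's body presses on something with over 40 N, if the wrist force passes 120 N, or if a joint passes its speed limit or range.

## Robot

A 7-joint arm with a two-finger parallel gripper is mounted at the origin on the work surface. World frame = base frame: x ahead of the robot, y to its left, z up, the work surface at z = 0. Lengths are in m, angles in rad, forces in N, time in s.
With the tool pointing down it reaches from about 0.425 to 0.875 m from the base axis. Payload 4.7 kg.
Tool frame: the origin (TCP) lies on the centre line of the jaws, within the pads' length; the fingertips stand 22 mm ahead of it and the grasp point (between the pads) lies 3 mm ahead of it (ctrl.tcp_to_tips is the z of the fingertips in the tool frame, in m); z points along the fingers, y is the direction in which the jaws open and shut (so a half turn about z gives the same grasp; the last joint's range is limited). The gripper opens to 87 mm and grips with 3 to 60 N. Pads are 19 mm wide; open, the fingers measure 117 mm over their backs; the gripper's body (75 mm by 190 mm) begins 51 mm behind the grasp point.
Start: joints at [-1.278, 0.321, -0.07, 1.45, 0.023, 1.371, -0.057], TCP at [0.179, 0.625, 0.245] pointing down, gripper open.
Joint ranges: [-2.86, 2.86], [-0.3, 2.09], [-1.38, 1.24], [0.06, 2.45], [-1.56, 4.7], [0.09, 2.05], [-2.69, 2.69]. Speed limits (rad/s): [2.57, 2.57, 3.14, 3.14, 3.14, 3.14, 3.14].

## Interface

Orientations are given as a rotation vector (axis times angle).
In Python, from bench import ctrl, cams gives the robot as it stands.
- The arm moves only by the tool move_arm, never from a script. Its argument "deltas" is a list of rows, each an object with "linear": the shift along the tool's x, y, z as a fraction of full scale, a list of three; "turn": the turn, a rotation vector about the tool's x, y, z as a fraction of full scale, a list of three; "claw": the closure, from 0 (fully open) to 1 (shut). In form: [{"linear": [tx, ty, tz], "turn": [wx, wy, wz], "claw": claw}, ...]. A call has 1 to 20 rows; each row shifts and turns the commanded pose from where the row before left it, along the tool's axes as they then stand; what a row does not reach is not made up. Full scale, the value 1, is 0.03 m for a shift and 4 degrees for a turn. A row lasts 1/12 s, in which the tool goes at most 41.7 mm and 7.16 degrees, less where a joint would pass 70% of its speed; a pose out of reach is approached as far as the arm can. A call with a number of a shift or a turn outside -1 to 1 is refused whole. A call with a gripper value outside its range is refused whole. The fingers move at their own pace and stop on an object; "grip_force" is the grip in N (left out, the last holds). Time passes only in rows, so rows that do not move let the fingers close. It gives the time, the measured TCP pose, the force and the opening at its end, in the units of the state.
- ctrl.get_state(): the state, without advancing time (a new reading comes with each control period).
- cams.get_image(name): name is "scene" or "side" or "wrist"; returns a dict with "image" (400x640x3 uint8, red, green, blue), "K" (3x3 intrinsics, pixels), "world_from_camera" (4x4, takes a point from camera to world coordinates); the wrist camera has in their place "tool_from_camera" (4x4, takes a point from camera to tool coordinates, whose origin is the TCP and whose axes are the flange's). Camera axes: x right, y down, z forward; pixel columns grow to the right and rows downward; lengths in m; the calibration is good to about 2 mm. A picture is of the moment at which its call begins: read the wrist's pose just before it. There is no depth.
- ctrl.close_job(): hands the job in, once; it reports no verdict.
The state is a dict: "time": time; "joint_positions": joint angles; "qd": joint speeds; "joint_torque": joint torques, N m; "position": TCP position; "tool_rot": TCP orientation; "ft_force": force on the tool from outside, world axes, zero at the start; "torque": the same for the moment, N m; "grip_width": opening from 0.0 (shut) to 1.0 (fully open).
Only numpy, scipy, OpenCV 4.12 (cv2) and the standard library are available. Lean on these libraries where they do the work, as an engineer would, in place of code of your own. Each camera call takes 0.05 s, during which the arm holds its last target. There are 200 camera calls.

## Working session

There is one attempt and no reset: what is moved stays moved. The work goes in short steps, Python scripts to look and compute and a tool call to move; the robot and the scene stay as the last step left them, time stands still between calls to the robot, and variables do not carry over. Pictures are saved under pics/ and viewed, about 8 in all and at most 12, crops included, and the job is handed in when it is done.

Besides the shell and the picture viewer there is one more tool, called by a JSON object that holds its "fn" and its "kwargs". move_arm: Moves the arm, as the interface text tells. Shift numbers are shares of 0.03 m and turn numbers shares of 4 degrees, none past 1 either way. Its arguments: {"type":"object","properties":{"deltas":{"type":"array"},"grip_force":{"type":"number"}},"required":["deltas"]}

```bash
mkdir -p pics; ls; cat > h.py <<'E'
import numpy as np, cv2, json
from bench import ctrl, cams
from scipy.spatial.transform import Rotation as R
def snap(n,f=None):
    s=ctrl.get_state(); d=cams.get_image(n)
    if 'world_from_camera' in d: T=np.array(d['world_from_camera'])
    else:
        W=np.eye(4); W[:3,:3]=R.from_rotvec(s['tool_rot']).as_matrix(); W[:3,3]=s['position']; T=W@np.array(d['tool_from_camera'])
    im=np.array(d['image'])[:,:,::-1].copy()
    if f: cv2.imwrite('pics/%s.png'%f,im); np.savez('pics/%s.npz'%f,K=d['K'],T=T)
    return im,np.array(d['K']),T
def load(f):
    z=np.load('pics/%s.npz'%f); return cv2.imread('pics/%s.png'%f),z['K'],z['T']
def plane(K,T,uv,z):
    uv=np.atleast_2d(uv).astype(float); d=np.c_[uv,np.ones(len(uv))]@np.linalg.inv(K).T@T[:3,:3].T
    o=T[:3,3]; return o+d*((z-o[2])/d[:,2])[:,None]
def proj(K,T,P):
    P=np.atleast_2d(P); c=(P-T[:3,3])@T[:3,:3]; q=c@K.T; return q[:,:2]/q[:,2:]
E
python3 - <<'E'
from h import *
s=ctrl.get_state(); print({k:np.round(v,3).tolist() for k,v in s.items()}, ctrl.tcp_to_tips)
for n in('scene','side','wrist'):
    im,K,T=snap(n,n+'0'); print(n,np.round(T,3).tolist(),np.round(K,1).tolist())
E
```

```text
pics
{'time': 0.0, 'joint_positions': [-1.278, 0.322, -0.07, 1.452, 0.023, 1.371, -0.057], 'qd': [-0.0, -0.001, -0.003, 0.001, 0.002, 0.001, -0.0], 'joint_torque': [0.001, -49.13, -0.404, -31.253, -0.064, 0.044, 0.0], 'position': [0.179, 0.624, 0.243], 'tool_rot': [-0.437, -3.111, 0.003], 'ft_force': [-0.443, 0.559, 0.068], 'torque': [-0.031, 0.024, 0.007], 'grip_width': 1.0} 0.022
scene [[-0.416, 0.549, -0.725, 1.345], [0.909, 0.238, -0.342, 0.394], [-0.015, -0.801, -0.598, 0.717], [0.0, 0.0, 0.0, 1.0]] [[425.0, 0.0, 319.8], [0.0, 425.0, 194.1], [0.0, 0.0, 1.0]]
side [[0.85, -0.289, 0.44, 0.083], [-0.526, -0.495, 0.691, -0.675], [0.018, -0.819, -0.573, 0.603], [0.0, 0.0, 0.0, 1.0]] [[365.4, 0.0, 322.1], [0.0, 365.4, 203.5], [0.0, 0.0, 1.0]]
wrist [[0.275, 0.933, 0.231, 0.113], [0.961, -0.267, -0.067, 0.643], [-0.001, 0.24, -0.971, 0.383], [0.0, 0.0, 0.0, 1.0]] [[317.0, 0.0, 320.2], [0.0, 317.0, 204.6], [0.0, 0.0, 1.0]]
```

View pics/scene0.png

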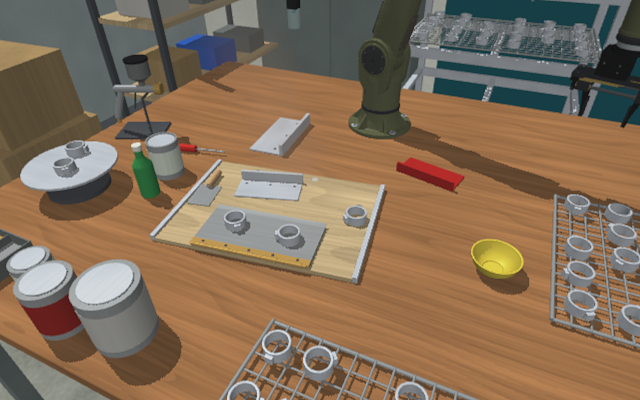

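View pics/side0.png

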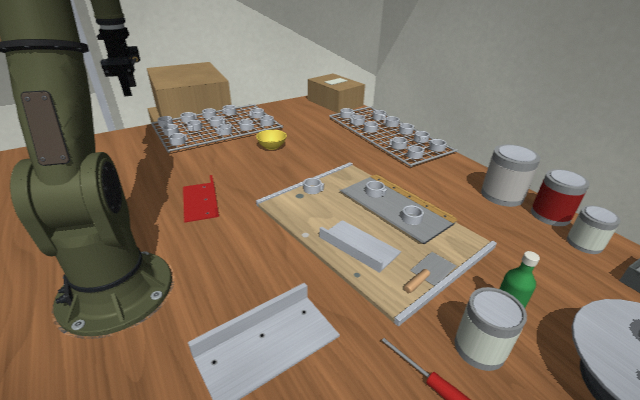

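The scene view shows the angle on the board (lip top from about (242,172) to (302,173)), the cover at (192–326, 208–265), and a larger look-alike on the bench at (282,133). I'll take a rough position fix, then get a wrist view from above.

```bash
python3 - <<'E'
from h import *
im,K,T=load('scene0')
def p(n,uv,z): print(n,np.round(plane(K,T,uv,z),3).tolist())
p('strip top lip',[(242,172),(302,173)],.042)
p('thin edge',[(235,195),(299,200)],.016)
p('cover front',[(212,208),(326,228)],.024)
p('board corners',[(220,162),(384,184),(153,237),(358,280)],.03)
p('bench strip lip',[(281,150),(309,117)],.03)
im,K,T=load('side0')
p('S lip top',[(320,222),(391,266)],.042)
p('S board',[(258,202),(350,165),(399,320),(495,244)],.03)
p('S cover front',[(342,190),(426,242)],.024)
E
```

```text
strip top lip [[0.519, -0.241, 0.042], [0.455, -0.081, 0.042]]
thin edge [[0.592, -0.221, 0.016], [0.542, -0.048, 0.016]]
cover front [[0.673, -0.237, 0.024], [0.625, 0.07, 0.024]]
board corners [[0.484, -0.344, 0.03], [0.398, 0.145, 0.03], [0.828, -0.295, 0.03], [0.757, 0.202, 0.03]]
bench strip lip [[0.349, -0.208, 0.03], [0.108, -0.226, 0.03]]
S lip top [[0.468, -0.064, 0.042], [0.519, -0.274, 0.042]]
S board [[0.376, 0.111, 0.03], [0.716, 0.155, 0.03], [0.447, -0.383, 0.03], [0.792, -0.336, 0.03]]
S cover front [[0.615, 0.053, 0.024], [0.66, -0.242, 0.024]]
```

{"fn": "move_arm", "kwargs": {"deltas": [{"linear":[-0.83,-0.56,0],"turn":[0,0,0],"claw":0},{"linear":[-0.83,-0.56,0],"turn":[0,0,0],"claw":0},{"linear":[-0.83,-0.56,0],"turn":[0,0,0],"claw":0},{"linear":[-0.83,-0.56,0],"turn":[0,0,0],"claw":0},{"linear":[-0.83,-0.56,0],"turn":[0,0,0],"claw":0},{"linear":[-0.83,-0.56,0],"turn":[0,0,0],"claw":0},{"linear":[-0.83,-0.56,0],"turn":[0,0,0],"claw":0},{"linear":[-0.83,-0.56,0],"turn":[0,0,0],"claw":0},{"linear":[-0.83,-0.56,0],"turn":[0,0,0],"claw":0},{"linear":[-0.83,-0.56,0],"turn":[0,0,0],"claw":0},{"linear":[-0.83,-0.56,0],"turn":[0,0,0],"claw":0},{"linear":[-0.83,-0.56,0],"turn":[0,0,0],"claw":0},{"linear":[-0.83,-0.56,0],"turn":[0,0,0],"claw":0},{"linear":[-0.83,-0.56,0],"turn":[0,0,0],"claw":0},{"linear":[0,0,0],"turn":[0,0,0],"claw":0}]}}

```text
time: 1.4
position: [0.454, 0.296, 0.2446]
tool_rot: [0.452, 3.106, -0.004]
ft_force: [0.2, 0.2, 0.1]
grip_width: 1.002
```

{"fn": "move_arm", "kwargs": {"deltas": [{"linear":[0,0,0],"turn":[0,0,1],"claw":0},{"linear":[0,0,0],"turn":[0,0,1],"claw":0},{"linear":[0,0,0],"turn":[0,0,1],"claw":0},{"linear":[0,0,0],"turn":[0,0,1],"claw":0},{"linear":[0,0,0],"turn":[0,0,1],"claw":0},{"linear":[0,0,0],"turn":[0,0,1],"claw":0},{"linear":[0,0,0],"turn":[0,0,1],"claw":0},{"linear":[0,0,0],"turn":[0,0,1],"claw":0},{"linear":[0,0,0],"turn":[0,0,1],"claw":0},{"linear":[0,0,0],"turn":[0,0,1],"claw":0},{"linear":[0,0,0],"turn":[0,0,1],"claw":0},{"linear":[0,0,0],"turn":[0,0,1],"claw":0},{"linear":[0,0,0],"turn":[0,0,1],"claw":0},{"linear":[0,0,0],"turn":[0,0,1],"claw":0},{"linear":[0,0,0],"turn":[0,0,0],"claw":0}]}}

```text
time: 2.65
position: [0.4491, 0.3029, 0.2443]
tool_rot: [-1.848, -2.54, 0.001]
ft_force: [-0.1, 1.2, 0.1]
grip_width: 0.998
```

{"fn": "move_arm", "kwargs": {"deltas": [{"linear":[-0.94,-0.02,0],"turn":[0,0,0],"claw":0},{"linear":[-0.94,-0.02,0],"turn":[0,0,0],"claw":0},{"linear":[-0.94,-0.02,0],"turn":[0,0,0],"claw":0},{"linear":[-0.94,-0.02,0],"turn":[0,0,0],"claw":0},{"linear":[-0.94,-0.02,0],"turn":[0,0,0],"claw":0},{"linear":[-0.94,-0.02,0],"turn":[0,0,0],"claw":0},{"linear":[-0.94,-0.02,0],"turn":[0,0,0],"claw":0},{"linear":[-0.94,-0.02,0],"turn":[0,0,0],"claw":0},{"linear":[-0.94,-0.02,0],"turn":[0,0,0],"claw":0},{"linear":[-0.94,-0.02,0],"turn":[0,0,0],"claw":0},{"linear":[-0.94,-0.02,0],"turn":[0,0,0],"claw":0},{"linear":[-0.94,-0.02,0],"turn":[0,0,0],"claw":0},{"linear":[-0.94,-0.02,0],"turn":[0,0,0],"claw":0},{"linear":[-0.94,-0.02,0],"turn":[0,0,0],"claw":0},{"linear":[0,0,0],"turn":[0,0,0],"claw":0},{"linear":[0,0,0],"turn":[0,0,0],"claw":0},{"linear":[0,0,0],"turn":[0,0,0],"claw":0}]}}

```text
time: 4.07
position: [0.5633, -0.0743, 0.2442]
tool_rot: [-1.844, -2.543, -0.0]
ft_force: [0.2, 1.3, 0.1]
grip_width: 0.994
```

```bash
python3 - <<'E'
from h import *
im,K,T=snap('wrist','w1'); print(np.round(T,4).tolist(), ctrl.get_state()['position'])
E
```

```text
[[0.9504, 0.3021, 0.0739, 0.5404], [0.311, -0.9229, -0.2272, -0.0121], [-0.0005, 0.2389, -0.971, 0.3834], [0.0, 0.0, 0.0, 1.0]] [ 0.56337748 -0.07356074  0.24429101]
```

View pics/w1.png

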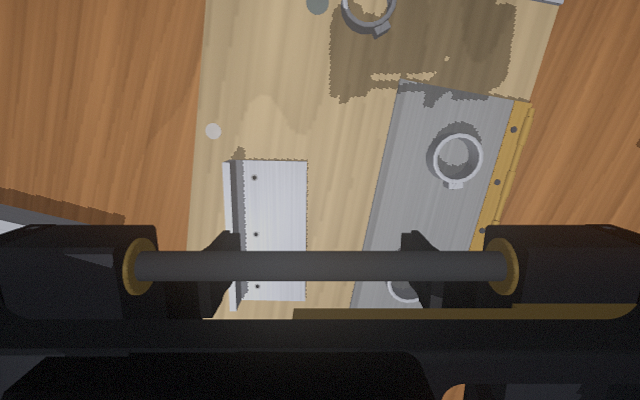

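The wrist view shows the strip's thin edge from (307,160) to (306,300), its lip top near x = 224–240, the cover's front edge from (400,80) to (352,305), and three screw holes at (254,177), (256,234) and (257,286). Next I'll fit edge lines.

```bash
python3 - <<'E'
from h import *
im,K,T=load('w1')
g=cv2.GaussianBlur(im,(3,3),0).astype(float); b=g[:,:,0]/ (g[:,:,2]+1)  # blueness separates wood/metal
def edge(rows,x0f,w,src,sgn):
    out=[]
    for v in rows:
        c=int(x0f(v)); seg=src[v,c-w:c+w+1]; d=np.diff(seg)*sgn; k=int(np.argmax(d))
        off=0
        if 0<k<len(d)-1:
            den=d[k-1]-2*d[k]+d[k+1]; off=0.5*(d[k-1]-d[k+1])/den if den else 0
        out.append((c-w+k+.5+off,v))
    return np.array(out)
def line(n,pts,z):
    P=plane(K,T,pts,z); c=np.median(P,0)
    m=np.ones(len(P),bool)
    for _ in range(4):
        c=P[m].mean(0); _,_,V=np.linalg.svd(P[m,:2]-c[:2]); d=V[0]; d=d*np.sign(d[1]); r=(P[:,:2]-c[:2])@[d[1],-d[0]]; m=abs(r)<max(2*np.std(r[m]),.0005)
    print(n,'c',np.round(c,4),'x-yaw deg',np.round(np.degrees(np.arctan2(-d[0],d[1])),2),'rms',np.std(r[m]).round(5),m.sum()); return c,d
te=edge(range(165,245),lambda v:307,8,b,-1); line('thin',te,.016)
cf=edge(range(130,230),lambda v:400-48*(v-80)/225,10,b,1); line('coverfront',cf,.025)
lo=edge(range(170,228),lambda v:224+.07*(v-163),8,b,1); line('lip outer',lo,.042); print(lo[::12])
bd=edge(range(20,180,4),lambda v:204-.06*v,8,b,1); bd2=edge(range(20,180,4),lambda v:204-.06*v,8,g[:,:,1],1); line('board near',bd2,.012)
for n,uv,z in[('thin ends',[(307,160),(306,300)],.016),('lip top ends',[(224,163),(233,310)],.042),('holes',[(254,177),(256,234),(257,286)],.016),('cover L corner',[(400,80)],.025)]:
    print(n,np.round(plane(K,T,uv,z),4).tolist())
E
python3 - <<'E'
import cv2
im=cv2.imread('pics/w1.png')[60:320,190:420]
cv2.imwrite('pics/w1c.png',cv2.resize(im,None,fx=2.3,fy=2.3,interpolation=cv2.INTER_CUBIC))
E
```

```text
thin c [ 0.5524 -0.1037  0.016 ] x-yaw deg 16.76 rms 0.00012 80
coverfront c [ 0.6204 -0.0484  0.025 ] x-yaw deg 8.25 rms 0.0001 100
lip outer c [ 0.4625 -0.1189  0.042 ] x-yaw deg 16.92 rms 7e-05 58
[[221.73787293 170.        ]
 [222.47245578 182.        ]
 [222.91805363 194.        ]
 [223.70471139 206.        ]
 [224.24820228 218.        ]]
board near c [ 0.4012 -0.0279  0.012 ] x-yaw deg 8.29 rms 0.00017 39
thin ends [[0.5374, -0.0524, 0.016], [0.5903, -0.2241, 0.016]]
lip top ends [[0.4538, -0.0804, 0.042], [0.507, -0.2494, 0.042]]
holes [[0.4845, -0.0906, 0.016], [0.5053, -0.1576, 0.016], [0.525, -0.2246, 0.016]]
cover L corner [[0.6058, 0.0599, 0.025]]
```

View pics/w1c.png

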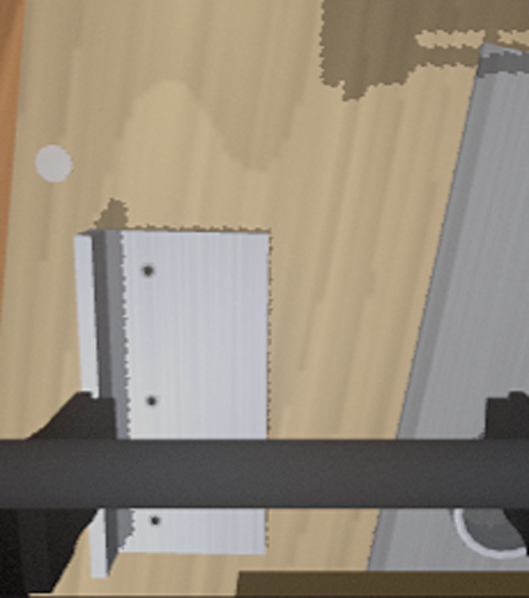

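Opposite edges measure 90.4 × 179.7 mm, so this is the right strip. The board's near edge comes out at −215.1 mm from the lap, which also agrees. I'll move above the lip.

{"fn": "move_arm", "kwargs": {"deltas": [{"linear":[0,0,0],"turn":[0,0,0.31],"claw":0},{"linear":[-0.41,-0.69,0],"turn":[0,0,0],"claw":0},{"linear":[-0.41,-0.69,0],"turn":[0,0,0],"claw":0},{"linear":[-0.41,-0.69,0],"turn":[0,0,0],"claw":0},{"linear":[-0.41,-0.69,0],"turn":[0,0,0],"claw":0},{"linear":[-0.41,-0.69,0],"turn":[0,0,0],"claw":0},{"linear":[0,0,0.81],"turn":[0,0,0],"claw":0},{"linear":[0,0,0.81],"turn":[0,0,0],"claw":0},{"linear":[0,0,0.81],"turn":[0,0,0],"claw":0},{"linear":[0,0,0.81],"turn":[0,0,0],"claw":0},{"linear":[0,0,0.81],"turn":[0,0,0],"claw":0},{"linear":[0,0,0.81],"turn":[0,0,0],"claw":0},{"linear":[0,0,0.81],"turn":[0,0,0],"claw":0},{"linear":[0,0,0],"turn":[0,0,0],"claw":0},{"linear":[0,0,0],"turn":[0,0,0],"claw":0},{"linear":[0,0,0],"turn":[0,0,0],"claw":0}]}}

```text
time: 5.45
position: [0.4832, -0.1636, 0.0757]
tool_rot: [1.872, 2.522, 0.002]
ft_force: [0.4, -0.7, 0.8]
grip_width: 1.003
```

```bash
python3 - <<'E'
from h import *
s=ctrl.get_state(); print(np.round(s['position'],4),s['tool_rot'],s['ft_force'])
M=R.from_rotvec(s['tool_rot']).as_matrix(); print(np.round(M,4).tolist())
im,K,T=snap('wrist','w2')
E
```

```text
[ 0.4832 -0.1636  0.0757] [1.87150895e+00 2.52153679e+00 1.50590021e-03] [ 0.39215621 -0.73341844  0.75647063]
[[-0.2896, 0.9571, 0.0017], [0.9571, 0.2896, -0.0001], [-0.0006, 0.0016, -1.0]]
```

View pics/w2.png

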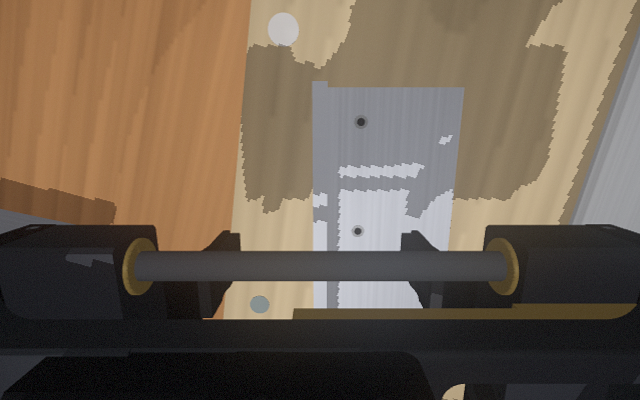

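The lip sits at columns 312–327, centred between the fingers. I'll go down and pinch it.

{"fn": "move_arm", "kwargs": {"deltas": [{"linear":[0,0,0.4],"turn":[0,0,0],"claw":0},{"linear":[0,0,0.4],"turn":[0,0,0],"claw":0},{"linear":[0,0,0.37],"turn":[0,0,0],"claw":0},{"linear":[0,0,0],"turn":[0,0,0],"claw":0},{"linear":[0,0,0],"turn":[0,0,0],"claw":0.5},{"linear":[0,0,0],"turn":[0,0,0],"claw":0.7},{"linear":[0,0,0],"turn":[0,0,0],"claw":0.8},{"linear":[0,0,0],"turn":[0,0,0],"claw":0.9},{"linear":[0,0,0],"turn":[0,0,0],"claw":1},{"linear":[0,0,0],"turn":[0,0,0],"claw":1},{"linear":[0,0,0],"turn":[0,0,0],"claw":1},{"linear":[0,0,0],"turn":[0,0,0],"claw":1},{"linear":[0,0,0],"turn":[0,0,0],"claw":1},{"linear":[0,0,0],"turn":[0,0,0],"claw":1}], "grip_force": 30}}

```text
time: 6.67
position: [0.4822, -0.1639, 0.0394]
tool_rot: [1.873, 2.522, 0.0]
ft_force: [0.3, 0.4, -0.0]
grip_width: 0.323
```

{"fn": "move_arm", "kwargs": {"deltas": [{"linear":[0,0,0],"turn":[0,0,0],"claw":1},{"linear":[0,0,0],"turn":[0,0,0],"claw":1},{"linear":[0,0,0],"turn":[0,0,0],"claw":1},{"linear":[0,0,0],"turn":[0,0,0],"claw":1},{"linear":[0,0,0],"turn":[0,0,0],"claw":1},{"linear":[0,0,0],"turn":[0,0,0],"claw":1},{"linear":[0,0,0],"turn":[0,0,0],"claw":1}]}}

```text
time: 7.25
position: [0.4824, -0.1639, 0.0394]
tool_rot: [1.873, 2.522, 0.0]
ft_force: [1.2, 0.2, -0.8]
grip_width: 0.088
```

Gripped: the opening is 7.7 mm, close to the 8 mm lip. I'll shift sideways to centre the strip, then turn it square.

{"fn": "move_arm", "kwargs": {"deltas": [{"linear":[0.3,0,0],"turn":[0,0,0],"claw":1},{"linear":[0.3,0,0],"turn":[0,0,0],"claw":1},{"linear":[0.3,0,0],"turn":[0,0,0],"claw":1},{"linear":[0.3,0,0],"turn":[0,0,0],"claw":1},{"linear":[0.3,0,0],"turn":[0,0,0],"claw":1},{"linear":[0.3,0,0],"turn":[0,0,0],"claw":1},{"linear":[0,0,0],"turn":[0,0,0.43],"claw":1},{"linear":[0,0,0],"turn":[0,0,0.43],"claw":1},{"linear":[0,0,0],"turn":[0,0,0.43],"claw":1},{"linear":[0,0,0],"turn":[0,0,0.43],"claw":1},{"linear":[0,0,0],"turn":[0,0,0.43],"claw":1},{"linear":[0,0,0],"turn":[0,0,0],"claw":1},{"linear":[0,0,0],"turn":[0,0,0],"claw":1},{"linear":[0,0,0],"turn":[0,0,0],"claw":1}]}}

```text
time: 8.42
position: [0.4664, -0.1104, 0.0394]
tool_rot: [-2.054, -2.375, -0.002]
ft_force: [0.2, 4.5, 2.5]
grip_width: 0.085
```

```bash
cat >> h.py <<'E'
yaw=np.radians(8.27); ux=np.array([np.cos(yaw),np.sin(yaw)]); uy=np.array([-ux[1],ux[0]]); lap=np.array([.6274,-.0885])
def where():
    s=ctrl.get_state(); M=R.from_rotvec(s['tool_rot']).as_matrix(); d=np.array(s['position'])[:2]-lap
    print('station xy',np.round([d@ux,d@uy],4),'z',round(s['position'][2],4),'yaw',np.degrees(np.arctan2(M[1,1],M[0,1])).round(2),'zax',np.round(M[:,2],4),'F',np.round(s['ft_force'],2),'g',s['grip_width'],'t',s['time'])
E
python3 - <<'E'
from h import *
where(); snap('wrist','w3')
E
```

```text
station xy [-0.1624  0.0015] z 0.0394 yaw 8.31 zax [-6.0e-04  2.1e-03 -1.0e+00] F [0.19 4.5  2.49] g 0.08524407121871036 t 8.4167
```

View pics/w3.png

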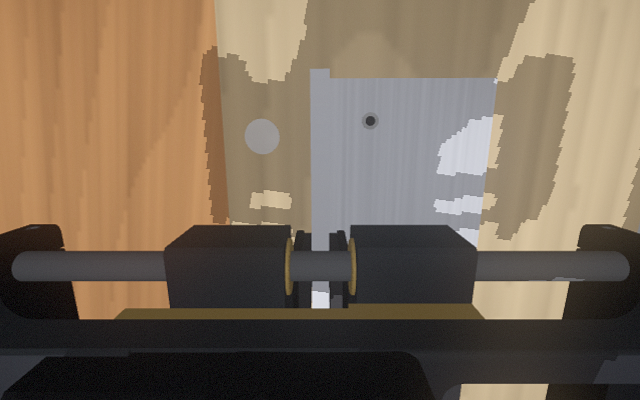

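The strip moved with the gripper and is square. Sliding forward most of the way.

{"fn": "move_arm", "kwargs": {"deltas": [{"linear":[0,0.3,0],"turn":[0,0,0],"claw":1},{"linear":[0,0.3,0],"turn":[0,0,0],"claw":1},{"linear":[0,0.3,0],"turn":[0,0,0],"claw":1},{"linear":[0,0.3,0],"turn":[0,0,0],"claw":1},{"linear":[0,0.3,0],"turn":[0,0,0],"claw":1},{"linear":[0,0.3,0],"turn":[0,0,0],"claw":1},{"linear":[0,0.3,0],"turn":[0,0,0],"claw":1},{"linear":[0,0,0],"turn":[0,0,0],"claw":1},{"linear":[0,0,0],"turn":[0,0,0],"claw":1},{"linear":[0,0,0],"turn":[0,0,0],"claw":1}]}}

```text
time: 9.3
position: [0.529, -0.1047, 0.0394]
tool_rot: [2.057, 2.372, -0.001]
ft_force: [-0.3, -2.6, 0.8]
grip_width: 0.09
```

```bash
python3 - <<'E'
from h import *
where(); im,K,T=snap('wrist','w4'); im2,_,_=snap('side','s4')
cv2.imwrite('pics/v4.png',np.vstack([im[0:230],cv2.resize(im2[150:300,230:510],(640,343))]))
E
```

```text
station xy [-0.0997 -0.0019] z 0.0394 yaw 8.15 zax [ 6.0e-04 -1.7e-03 -1.0e+00] F [-0.27 -2.56  0.8 ] g 0.09023681054607513 t 9.3
```

View pics/v4.png

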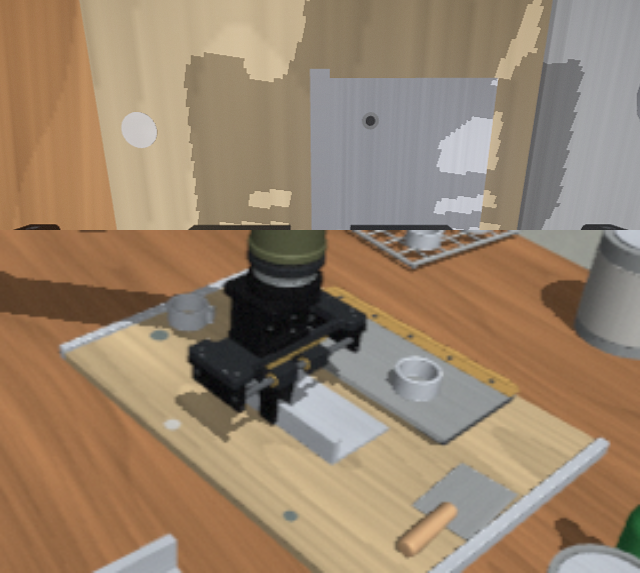

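Clear and square, with the strip's edge about 14 mm short of the lap. I'll tuck it in slowly.

{"fn": "move_arm", "kwargs": {"deltas": [{"linear":[0,0.15,0],"turn":[0,0,0],"claw":1},{"linear":[0,0.15,0],"turn":[0,0,0],"claw":1},{"linear":[0,0.15,0],"turn":[0,0,0],"claw":1},{"linear":[0,0.15,0],"turn":[0,0,0],"claw":1},{"linear":[0,0.15,0],"turn":[0,0,0],"claw":1},{"linear":[0,0.15,0],"turn":[0,0,0],"claw":1},{"linear":[0,0.15,0],"turn":[0,0,0],"claw":1},{"linear":[0,0.15,0],"turn":[0,0,0],"claw":1},{"linear":[0,0,0],"turn":[0,0,0],"claw":1},{"linear":[0,0,0],"turn":[0,0,0],"claw":1},{"linear":[0,0,0],"turn":[0,0,0],"claw":1}]}}

```text
time: 10.32
position: [0.5631, -0.0983, 0.0393]
tool_rot: [-2.056, -2.372, 0.002]
ft_force: [-4.4, -1.6, 6.2]
grip_width: 0.091
```

{"fn": "move_arm", "kwargs": {"deltas": [{"linear":[0,0.1,0],"turn":[0,0,0],"claw":1},{"linear":[0,0.1,0],"turn":[0,0,0],"claw":1},{"linear":[0,0.1,0],"turn":[0,0,0],"claw":1},{"linear":[0,0,0],"turn":[0,0,0],"claw":1},{"linear":[0,0,0],"turn":[0,0,0],"claw":1},{"linear":[0,0,0],"turn":[0,0,0],"claw":1}]}}

```text
time: 10.82
position: [0.5716, -0.097, 0.0394]
tool_rot: [-2.056, -2.371, 0.003]
ft_force: [-5.5, -1.2, 7.2]
grip_width: 0.094
```

```bash
python3 -c "
from h import *
where()"
```

```text
station xy [-0.0564 -0.0004] z 0.0394 yaw 8.16 zax [-3.8e-03  8.0e-04 -1.0e+00] F [-5.5  -1.17  7.22] g 0.09403523060945226 t 10.8167
```

{"fn": "move_arm", "kwargs": {"deltas": [{"linear":[0,0.07,0],"turn":[0,0,0],"claw":1},{"linear":[0,0.07,0],"turn":[0,0,0],"claw":1},{"linear":[0,0.07,0],"turn":[0,0,0],"claw":1},{"linear":[0,0,0],"turn":[0,0,0],"claw":1},{"linear":[0,0,0],"turn":[0,0,0],"claw":1}]}}

```text
time: 11.23
position: [0.5775, -0.0962, 0.0393]
tool_rot: [-2.055, -2.371, 0.004]
ft_force: [-5.8, -0.2, 7.4]
grip_width: 0.09
```

{"fn": "move_arm", "kwargs": {"deltas": [{"linear":[0,0.06,0],"turn":[0,0,0],"claw":1},{"linear":[0,0.06,0],"turn":[0,0,0],"claw":1},{"linear":[0,0,0],"turn":[0,0,0],"claw":1},{"linear":[0,0,0],"turn":[0,0,0],"claw":1}]}}

```text
time: 11.57
position: [0.581, -0.0957, 0.0394]
tool_rot: [-2.055, -2.371, 0.004]
ft_force: [-7.8, -0.7, 8.5]
grip_width: 0.09
```

```bash
python3 -c "
from h import *
where()"
```

```text
station xy [-0.047  -0.0005] z 0.0394 yaw 8.15 zax [-4.7e-03  8.0e-04 -1.0e+00] F [-7.81 -0.68  8.47] g 0.0899491767001769 t 11.5667
```

Next, very small steps until the stop shows in the force.

{"fn": "move_arm", "kwargs": {"deltas": [{"linear":[0,0.04,0],"turn":[0,0,0],"claw":1},{"linear":[0,0,0],"turn":[0,0,0],"claw":1},{"linear":[0,0,0],"turn":[0,0,0],"claw":1}]}}

```text
time: 11.82
position: [0.5815, -0.0957, 0.0394]
tool_rot: [-2.055, -2.37, 0.005]
ft_force: [-9.0, -1.9, 10.5]
grip_width: 0.088
```

{"fn": "move_arm", "kwargs": {"deltas": [{"linear":[0,0.04,0],"turn":[0,0,0],"claw":1},{"linear":[0,0,0],"turn":[0,0,0],"claw":1},{"linear":[0,0,0],"turn":[0,0,0],"claw":1}]}}

```text
time: 12.07
position: [0.583, -0.0955, 0.0394]
tool_rot: [-2.055, -2.37, 0.004]
ft_force: [-8.0, -1.1, 9.1]
grip_width: 0.086
```

```bash
python3 -c "
from h import *
where()"
```

```text
station xy [-0.045  -0.0005] z 0.0394 yaw 8.15 zax [-0.0055  0.001  -1.    ] F [-7.99 -1.08  9.1 ] g 0.08579812521631393 t 12.0667
```

{"fn": "move_arm", "kwargs": {"deltas": [{"linear":[0,0.04,0],"turn":[0,0,0],"claw":1},{"linear":[0,0,0],"turn":[0,0,0],"claw":1},{"linear":[0,0,0],"turn":[0,0,0],"claw":1}]}}

```text
time: 12.32
position: [0.5841, -0.0953, 0.0394]
tool_rot: [-2.055, -2.37, 0.005]
ft_force: [-7.9, -0.9, 8.0]
grip_width: 0.093
```

{"fn": "move_arm", "kwargs": {"deltas": [{"linear":[0,0.04,0],"turn":[0,0,0],"claw":1},{"linear":[0,0,0],"turn":[0,0,0],"claw":1},{"linear":[0,0,0],"turn":[0,0,0],"claw":1}]}}

```text
time: 12.57
position: [0.5844, -0.0953, 0.0394]
tool_rot: [-2.054, -2.369, 0.006]
ft_force: [-10.4, -1.7, 11.2]
grip_width: 0.086
```

```bash
python3 - <<'E'
from h import *
where(); im,K,T=snap('wrist','w5'); im2,_,_=snap('side','s5')
cv2.imwrite('pics/v5.png',np.vstack([im[0:230],cv2.resize(im2[150:300,230:510],(640,343))]))
E
```

```text
station xy [-0.0436 -0.0005] z 0.0394 yaw 8.14 zax [-0.0076  0.0012 -1.    ] F [-10.42  -1.73  11.24] g 0.08592937434729273 t 12.5667
```

View pics/v5.png

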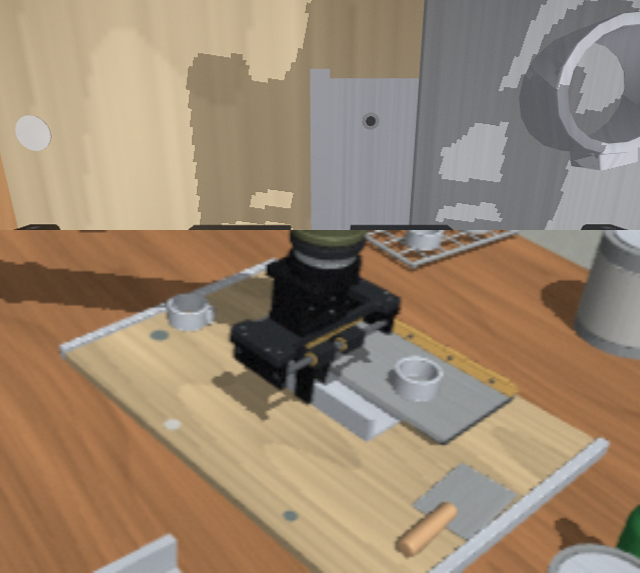

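Tucked under the lap, with the rings and knife where they were. I'll measure how much of the strip shows (50 mm when home).

```bash
python3 - <<'E'
from h import *
im,K,T=load('w5'); g=cv2.GaussianBlur(im,(3,3),0).astype(float).sum(2)
for v in(100,150,200):
    r=np.abs(np.diff(g[v])); a=300+np.argmax(r[300:318])+.5; b=np.argmax(r[405:432])+405.5
    A=plane(K,T,(a,v),.042)[0];
    for z in(.023,.025): 
        B=plane(K,T,(b,v),z)[0]; print(v,a,b,'shows',np.round((B-A)[:2]@ux*1000,1),'cover edge vs lap',np.round((B[:2]-lap)@ux*1000,1),'lip vs lap',np.round((A[:2]-lap)@ux*1000,1))
E
```

```text
100 309.5 417.5 shows 49.7 cover edge vs lap -0.9 lip vs lap -50.5
100 309.5 417.5 shows 49.1 cover edge vs lap -1.4 lip vs lap -50.5
150 310.5 413.5 shows 49.1 cover edge vs lap -1.2 lip vs lap -50.3
150 310.5 413.5 shows 48.6 cover edge vs lap -1.7 lip vs lap -50.3
200 310.5 410.5 shows 49.5 cover edge vs lap -1.0 lip vs lap -50.5
200 310.5 410.5 shows 49.0 cover edge vs lap -1.6 lip vs lap -50.5
```

{"fn": "move_arm", "kwargs": {"deltas": [{"linear":[0,0.04,0],"turn":[0,0,0],"claw":1},{"linear":[0,0,0],"turn":[0,0,0],"claw":1},{"linear":[0,0,0],"turn":[0,0,0],"claw":1}]}}

```text
time: 12.92
position: [0.5844, -0.0953, 0.0393]
tool_rot: [-2.053, -2.367, 0.008]
ft_force: [-15.0, -0.8, 14.4]
grip_width: 0.087
```

It's home: shows about 49.5 mm, no further travel, and the force is climbing. I'll ease off the forward push and look at the down force.

{"fn": "move_arm", "kwargs": {"deltas": [{"linear":[0,-0.04,0],"turn":[0,0,0],"claw":1},{"linear":[0,-0.02,0],"turn":[0,0,0],"claw":1},{"linear":[0,0,0],"turn":[0,0,0],"claw":1},{"linear":[0,0,0],"turn":[0,0,0],"claw":1},{"linear":[0,0,0],"turn":[0,0,0],"claw":1}]}}

```text
time: 13.33
position: [0.5844, -0.0953, 0.0394]
tool_rot: [-2.055, -2.37, 0.005]
ft_force: [-8.7, -0.4, 10.3]
grip_width: 0.09
```

```bash
python3 -c "
from h import *
where()"
```

```text
station xy [-0.0436 -0.0005] z 0.0394 yaw 8.14 zax [-0.0062  0.001  -1.    ] F [-8.71 -0.37 10.25] g 0.08981845333216947 t 13.3333
```

{"fn": "move_arm", "kwargs": {"deltas": [{"linear":[0,-0.02,0.02],"turn":[0,0,0],"claw":1},{"linear":[0,0,0],"turn":[0,0,0],"claw":1},{"linear":[0,0,0],"turn":[0,0,0],"claw":1},{"linear":[0,0,0],"turn":[0,0,0],"claw":1},{"linear":[0,0,0],"turn":[0,0,0],"claw":1},{"linear":[0,0,0],"turn":[0,0,0],"claw":1}]}}

```text
time: 13.83
position: [0.5843, -0.0953, 0.0393]
tool_rot: [-2.055, -2.37, 0.004]
ft_force: [-8.8, -0.1, 12.5]
grip_width: 0.092
```

```bash
python3 -c "
from h import *
where()"
```

```text
station xy [-0.0436 -0.0005] z 0.0393 yaw 8.15 zax [-0.0051  0.0012 -1.    ] F [-8.77 -0.08 12.54] g 0.09184911811477356 t 13.8333
```

```bash
python3 - <<'E'
from h import *
where(); im,_,_=snap('scene','sc6'); where()
a=cv2.imread('pics/scene0.png')
cv2.imwrite('pics/v6.png',np.vstack([cv2.resize(x[130:290,130:400],(486,288)) for x in(a,im)]))
E
```

```text
station xy [-0.0436 -0.0005] z 0.0393 yaw 8.15 zax [-0.0051  0.0012 -1.    ] F [-8.77 -0.08 12.54] g 0.09184911811477356 t 13.8333
station xy [-0.0436 -0.0005] z 0.0394 yaw 8.15 zax [-0.0051  0.0012 -1.    ] F [-8.99 -0.57 11.93] g 0.08747865180374773 t 13.8833
```

View pics/v6.png

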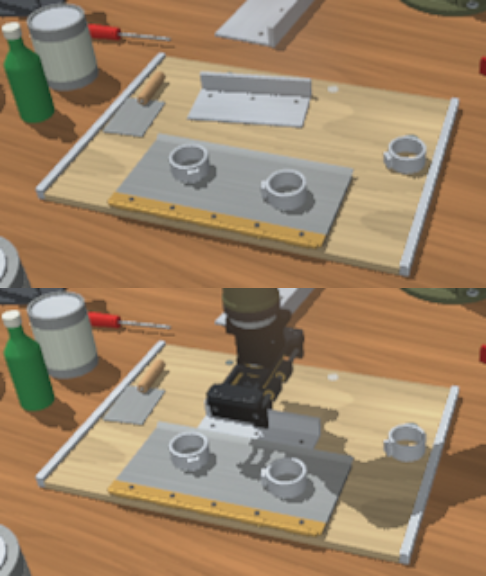

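The sheet is down, the collars and bystanders haven't moved, and the strip is tucked in and held. Handing in.

```bash
python3 -c "
from h import *
print(ctrl.close_job()); where()"
```

```text
the job is handed in; nothing more can be done
None
the job is handed in; nothing more can be done
```

The strip is home under the lap and the job was handed in at about 13.9 s, with the gripper still pinching the lip and pressing down. I pinched the lip, centred the strip, turned it square, and slid it flat under the sheet until it met the stop.

**Last checks:**
- **Home:** about 49–49.7 mm of the strip shows (50 mm nominal). The last 1.2 mm step forward gave no travel and raised the force from 10 to 15 N, so I eased that push off.
- **Square:** the tool's heading is within about 0.1° of the station's. Sideways the gripper is about 0.5 mm off centre. The tool leans about 0.005 rad.
- **Push:** about 12 N down, a little over the 10 N asked. About 9 N of forward push against the stop remains.
- **Surroundings:** before-and-after scene pictures show the sheet down and the collars and bystanders where they were.

**Not measured directly:** the force between strip and bed, and the cover angle. The first is inferred from the wrist force and the second from the pictures. The cover's front edge read 1–1.7 mm nearer the robot in the last wrist view than in the first, which is within the 2 mm camera calibration.

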